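# Lock the bayonet cap on the filter housing

## Task

Close the filter housing: pick the bayonet cap up by its bar, set it in the housing's mouth, feel for the position where its two lugs drop through the slots, push it down against the spring and twist it clockwise to the stop, then let it go so that it springs back and stays locked, level, in the housing. Do not force the cap, and leave the beaker, crucible, weighing dish and weight where they stand.

Things in the scene. Friction and masses are not known exactly. Their poses are not given: they have to be found in the camera images.
- cap_mid (a point): Loose bayonet cap, 57.5 mm high, 0.1 to 0.2 kg: a grey disc (60 mm across, 25.5 to 33.5 mm up) with a grip bar above and a steel plug below, standing upright (z up) on the plug's nose. This point is on its axis, 29 mm above the underside. Plug 36 mm across, its lowest 5 mm tapered to 28 mm. Half a turn makes no difference.
- cap_bar (a point): Centre of the cap's grip bar, 45.5 mm above the cap's underside: the bar is 46 mm long along the cap's x, 12 mm wide along its y and 24 mm high, standing on the disc. It runs right above the lugs. Axes as the cap's.
- cap_lugs (a point): Point on the cap's axis level with the middle of its two opposite lugs, 13 mm above its underside. The lugs stick out of the plug along the cap's +x and -x to 25 mm from the axis; 8 mm wide, 6 mm high (10 to 16 mm above the underside). The disc starts 9.5 mm above their tops.
- cap: The same cap; origin on its axis at its underside, 29 mm below cap_mid; same axes.
- housing: Fixed filter housing: base plate 100 mm (x) by 92 mm (y) by 10 mm, round aluminium shell with pipe stubs on both sides along y, and a steel slotted ring 72 mm across on top. Origin on its axis at the underside, on the worktop; z up.
- mouth (a point): Mouth centre in the ring's top face, 60 mm up. Bore 39 mm. Two opposite slots, 29 degrees wide (lug play 0.045 rad each way), nominally 50 degrees anticlockwise (from above) of the housing's +x and -x; the ring is clamped up to 0.6 rad either way of that, not shown in these readings: look or feel. Lugs resting on the face: nose 10 mm inside, the cap turns there with light friction.
- under_lip (a point): Point on the housing's axis level with the underside of the lip, 7 mm below the ring's face. From each slot a channel runs clockwise (from above) under the lip; lug tops must be below this level to pass. The disc meets the ring's face when they are 9.5 mm below the face. Anticlockwise is a wall.
- locked (a point): Where cap_mid is when locked, on the axis 69 mm above the underside. 50 degrees clockwise of the slots an end notch is cut 3 mm up into the lip; a hard stop follows 3 to 5 degrees further. Let go at the stop, the cap springs up into the notches: lug tops 4 mm below the ring's face, disc 5.5 mm above it. Let go short of them, it stays lower or comes out.
- plate_top (a point): Top centre, at rest, of the sprung plate inside, on the axis 12 mm below the ring's face; the cap's nose meets it here. It pushes up with 0.9 N for each mm pressed: about 10 to 12 N with the lugs under the lip, 7 N when locked.
- beaker: Bystander: small glass beaker, 58 mm wide, 68 mm high; origin at its underside.
- crucible: Bystander: porcelain crucible, 43 mm wide, 34 mm high; origin at its underside.
- weigh_boat_1: Bystander: white weighing dish, 69 mm square, 16 mm high; origin at its underside.
- calibration_weight: Bystander: calibration weight, 28 mm wide, 52 mm high; origin at its underside.
There are look-alikes about, which are no part of the job. What is shaped like the cap but red is not meant.

How it is judged:
On the way:
1. the cap is pushed down through the slots: cap_mid less than 67.5 mm above the housing's underside, within 4 mm of the axis (z of cap_mid in the frame of housing below 0.0675 m and horizontal distance between cap_mid and mouth below 0.004 m), for 0.1 s.
At the end, for the whole second after the job is handed in: The cap is locked: released, at rest, cap_mid 67.6 to 71.0 mm above the housing's underside (lugs sprung up into the end notches), within 4 mm of the housing's axis, tilted less than 0.1 rad (z of cap_mid in the frame of housing between 0.0676 and 0.071 m and horizontal distance between cap_mid and mouth below 0.004 m and angle between cap's own z axis and vertical below 0.1 rad and linear speed of cap below 0.02 m/s); the robot touches nothing.
It fails at once if the cap is forced: more than 50 N between cap and housing (contact force between cap and housing above 50 N).
It fails at once if a bystander is moved by more than 20 mm (distance of any of beaker, crucible, weigh_boat_1, calibration_weight from where it was at the start of the episode above 0.02 m).
It also fails if it takes over 64 s, if anything falls off the work surface, if the arm or the gripper's body presses on something with over 40 N, if the wrist force passes 120 N, or if a joint passes its speed limit or range.

## Robot

A 6-joint arm with a two-finger parallel gripper is mounted at the origin on a cart in front of the work surface, level with it; the furniture and walls round the work are solid. World frame = base frame: x ahead of the robot, y to its left, z up, the work surface at z = 0. Lengths are in m, angles in rad, forces in N, time in s.
With the tool pointing down it reaches from about 0.325 to 0.9 m from the base axis. Payload 6.1 kg.
Tool frame: the origin (TCP) lies midway between the tips of the shut fingers; the grasp point (between the pads) lies 19 mm behind it; x points along the fingers, y is the direction in which the jaws open and shut, and the axes are right-handed (so a half turn about x gives the same grasp; the last joint's range is limited). The gripper opens to 87 mm and grips with 3 to 60 N. Pads are 19 mm wide; open, the fingers measure 117 mm over their backs; the gripper's body (75 mm by 190 mm) begins 51 mm behind the grasp point.
Start: joints at [1.044, 0.22, 1.526, -0, 1.395, -0.126], TCP at [0.244, 0.575, 0.223] pointing down, gripper open.
Joint ranges: [-2.98, 2.98], [-0.91, 2.08], [0.09, 2.57], [-1.24, 4.39], [0.2, 2.65], [-2.68, 2.68]. Speed limits (rad/s): [2.57, 2.57, 3.01, 3.14, 3.14, 3.14].

## Interface

Orientations are given as a unit quaternion [x, y, z, w].
In Python, from cell import * gives the robot as it stands.
- The arm moves only by the shell command python3 -m crank 'ROWS' [FORCE]. ROWS is JSON, a list of rows, each a list of 3 entries, a list of its own where there are three numbers: the gripper's target within -1 to 1 (shut at 1, half-way at 0, fully open at -1), then the shift along the world's x, y, z normalised to -1 to 1, where 1 is 0.1 m, then the turn about the world's z normalised to -1 to 1, where 1 is 180 degrees. In form: [[jaw, [dx, dy, dz], turn], ...]. A call has 1 to 5 rows; each row is the pose to reach, as a shift and turn from the pose commanded when the call began, turning the shorter way round; what a row does not reach only later rows make up. A row lasts 1/10 s, in which the tool goes at most 50 mm and 8.59 degrees, less where a joint would pass 70% of its speed; a pose out of reach is approached as far as the arm can. A call with a number of a shift or a turn outside -1 to 1 is refused whole. A call with a gripper value outside its range is refused whole. The fingers move at their own pace and stop on an object; FORCE is the grip in N (left out, the last holds). Time passes only in rows, so rows that repeat a pose let the fingers close. It gives the time, the measured TCP pose, the force and the opening at its end, in the units of the state.
- read_state(): the state, without advancing time (a new reading comes with each control period).
- grab_frame(name): name is "scene" or "top"; returns a dict with "pixels" (400x640x3 uint8, red, green, blue), "intrinsics" (3x3 intrinsics, pixels), "pose" (4x4, takes a point from camera to world coordinates). Camera axes: x right, y up, looking along -z (the intrinsics and any distortion apply to the point x, -y, -z); pixel columns grow to the right and rows downward; lengths in m; the calibration is good to about 2 mm. A picture is of the moment at which its call begins. There is no depth.
- finish_job(): hands the job in, once; it reports no verdict.
Trained networks look in a picture, given as the dict that the camera call returned (one of the last four; its "shot" number tells which), for a name from the list of things; names that differ only in an ending like _2 or _b are one class to them, and where a whole thing is asked for, a point or a joint stands for the part that bears it (a point fixed in the world has none). Each returns a list of dicts, best first, with "score" (0 to 1); they miss things now and then, are a little off and sometimes report something else, mostly with a low value. They report only what shows in the picture. A call takes as long as a camera call. They do not tell look-alikes from the thing itself.
- masks_of(picture, query): "mask" (400x640 bool, what is visible of it).
- spot_point(picture, query): "at" ([x, y, z] in m, in world coordinates, good to about 4 mm: a listed point, or the origin of a listed thing).
The state is a dict: "clock": time; "joints": joint angles; "dq": joint speeds; "tau": joint torques, N m; "position": TCP position; "orientation": TCP orientation; "contact_force": force on the tool from outside, world axes, zero at the start; "torque": the same for the moment, N m; "width": finger opening in m.
Only numpy, scipy, OpenCV 4.12 (cv2) and the standard library are available. Lean on these libraries where they do the work, as an engineer would, in place of code of your own. Each camera call takes 0.05 s, during which the arm holds its last target. There are 200 camera calls.

## Working session

There is one attempt and no reset: what is moved stays moved. The work goes in short steps, Python scripts to look and compute and a shell command to move; the robot and the scene stay as the last step left them, time stands still between calls to the robot, and variables do not carry over. Pictures are saved under pics/ and viewed, about 8 in all and at most 12, crops included, and the job is handed in when it is done.

```bash
mkdir -p pics
cat > h.py <<'E'
from cell import *
import numpy as np, cv2
def save(p,n,box=None,s=1):
    im=p["pixels"][:,:,::-1]
    if box: im=im[box[1]:box[3],box[0]:box[2]]
    cv2.imwrite(n,cv2.resize(im,None,fx=s,fy=s,interpolation=cv2.INTER_CUBIC))
def proj(p,X):
    P=np.linalg.inv(np.array(p["pose"]));c=(P[:3,:3]@np.array(X).reshape(-1,3).T).T+P[:3,3]
    c=c*[1,-1,-1];u=(np.array(p["intrinsics"])@c.T).T;return u[:,:2]/u[:,2:]
def ray(p,uv,z):
    T=np.array(p["pose"]);d=np.linalg.inv(np.array(p["intrinsics"]))@np.array([uv[0],uv[1],1.])
    d=T[:3,:3]@(d*[1,-1,-1]);o=T[:3,3];return o+d*(z-o[2])/d[2]
E
python3 - <<'E'
from h import *
ps={n:grab_frame(n) for n in("top","scene")}
out=[]
for n,p in ps.items():
    print(n,np.round(p["pose"],3).tolist(),np.round(p["intrinsics"],1).tolist(),[k for k in p])
    for q in("cap_mid","cap_bar","mouth","housing","beaker","crucible","weigh_boat_1","calibration_weight"):
        for r in spot_point(p,q)[:4]: print(n,q,round(r["score"],2),np.round(r["at"],3),np.round(proj(p,r["at"])[0]))
cv2.imwrite("pics/a.png",cv2.resize(np.vstack([ps[n]["pixels"] for n in ps])[:,:,::-1],(480,600),interpolation=cv2.INTER_AREA))
save(ps["top"],"pics/top.png",s=1.25)
save(ps["scene"],"pics/scene.png",s=1.25)
print(read_state())
E
```

```text
top [[0.019, 0.996, -0.091, 0.403], [-1.0, 0.02, 0.014, -0.001], [0.016, 0.091, 0.996, 1.32], [0.0, 0.0, 0.0, 1.0]] [[504.3, 0.0, 327.2], [0.0, 504.3, 204.1], [0.0, 0.0, 1.0]] ['pixels', 'intrinsics', 'pose', 'shot']
top cap_mid 0.97 [0.403 0.198 0.033] [241. 249.]
top cap_mid 0.92 [0.388 0.302 0.028] [200. 254.]
top cap_mid 0.7 [0.451 0.082 0.033] [287. 231.]
top cap_mid 0.58 [0.505 0.158 0.026] [258. 209.]
top cap_bar 0.9 [0.403 0.195 0.046] [241. 248.]
top cap_bar 0.85 [0.391 0.301 0.042] [199. 252.]
top cap_bar 0.83 [0.449 0.085 0.044] [286. 231.]
top cap_bar 0.58 [ 0.578 -0.33   0.   ] [445. 186.]
top mouth 0.76 [ 0.446 -0.036  0.061] [334. 233.]
top housing 0.77 [ 0.447 -0.033 -0.   ] [332. 233.]
top housing 0.59 [ 0.637 -0.134  0.002] [372. 162.]
top beaker 0.57 [ 0.638 -0.132 -0.001] [371. 162.]
top crucible 0.66 [ 0.578 -0.328  0.001] [444. 186.]
top crucible 0.56 [0.402 0.199 0.029] [241. 249.]
top weigh_boat_1 0.79 [ 0.559 -0.253 -0.001] [416. 193.]
top calibration_weight 0.52 [ 0.62  -0.306 -0.002] [436. 170.]
scene [[0.632, 0.566, -0.529, 0.007], [-0.774, 0.478, -0.415, 
[... 939 characters left out ...]
06 -0.002] [434. 244.]
{'clock': 0.9, 'joints': array([ 1.04390998e+00,  2.20400309e-01,  1.52647274e+00,  3.26621911e-05,
        1.39470708e+00, -1.26112467e-01]), 'dq': array([ 6.43638256e-05,  1.84321196e-03,  9.14883253e-04, -5.44588197e-04,
        1.28010503e-03,  2.74546790e-04]), 'tau': array([ 4.68931794e-04, -4.94550991e+01, -3.87717175e+01,  6.99795596e-02,
        4.65721276e-02,  3.67984615e-05]), 'position': array([0.24383476, 0.57547853, 0.2225519 ]), 'orientation': array([ 0.1407584 ,  0.69296626, -0.14074271,  0.69294756]), 'contact_force': array([-0.12546584, -0.00500935,  0.98336445]), 'torque': array([ 0.00345668, -0.01289582,  0.05641861]), 'width': 0.08714576416032918}
```

View crops.

Run:
```python
import cv2,numpy as np
t=cv2.imread("pics/top.png");s=cv2.imread("pics/scene.png")
f=1.25
c=t[int(180*f):int(280*f),int(170*f):int(370*f)]
d=s[int(150*f):int(270*f),int(180*f):int(380*f)]
cv2.imwrite("pics/c.png",np.vstack([cv2.resize(c,(560,280),interpolation=cv2.INTER_CUBIC),cv2.resize(d,(533,320),interpolation=cv2.INTER_CUBIC)[:, :533].copy() if 0 else cv2.resize(d,(560,320),interpolation=cv2.INTER_CUBIC)]))
```

```text
(no output)
```

View pics/c.png

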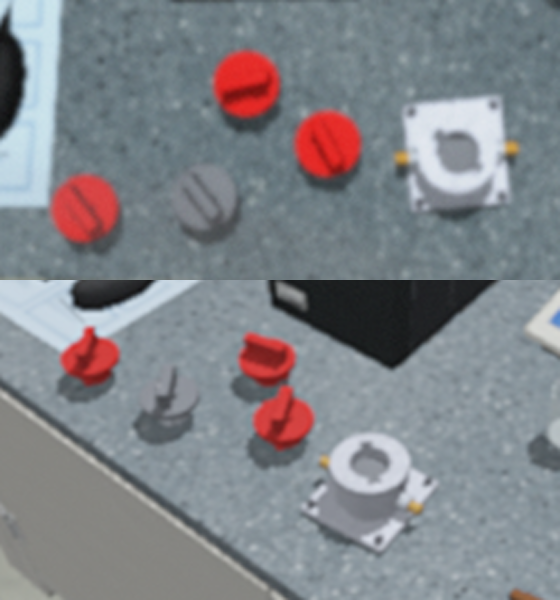

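View pics/scene.png

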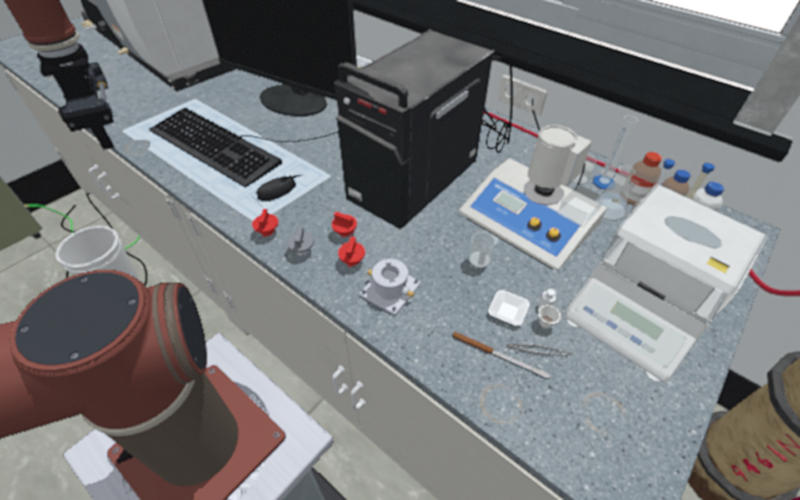

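The grey cap (top view 241,249; the crop shows it at 205,200) is the only non-red one; the three red ones at (200,252), (258,209), (287,231) are look-alikes. Next I'm rectifying the cap and mouth metrically.

Run:
```python
from h import *
p=grab_frame("top"); np.save("top.npy",p["pixels"])
def rect(cx,cy,z,h=0.045,n=400):
    # image: right = -y, up = +x
    src=np.float32(proj(p,[[cx+h,cy+h,z],[cx+h,cy-h,z],[cx-h,cy-h,z],[cx-h,cy+h,z]]))
    M=cv2.getPerspectiveTransform(src,np.float32([[0,0],[n,0],[n,n],[0,n]]))
    im=cv2.warpPerspective(p["pixels"],M,(n,n),flags=cv2.INTER_CUBIC)[:,:,::-1].astype(float)
    g=np.clip((im-im.min())/(np.percentile(im,99.5)-im.min())*255,0,255).astype(np.uint8)
    for k in range(0,n,50): g[:6,k]=(0,255,0); g[k,:6]=(0,255,0)
    return g
cv2.imwrite("pics/r.png",np.hstack([rect(.402,.197,.0575),rect(.446,-.035,.06)]))
for q in("cap_mid","mouth","cap_bar"):
    for r in spot_point(p,q)[:3]: print(q,round(r["score"],2),np.round(r["at"],4))
m=[r for r in masks_of(p,"housing")][0]["mask"];ys,xs=np.nonzero(m);print(xs.min(),xs.max(),ys.min(),ys.max())
```

```text
cap_mid 0.93 [0.4009 0.1967 0.0322]
cap_mid 0.87 [0.3877 0.2992 0.0279]
cap_mid 0.67 [0.5038 0.1584 0.0265]
mouth 0.74 [0.4027 0.1973 0.0313]
mouth 0.43 [ 0.6365 -0.1344  0.001 ]
cap_bar 0.94 [0.4031 0.1956 0.0422]
cap_bar 0.87 [0.3876 0.2975 0.0441]
cap_bar 0.76 [0.5049 0.1633 0.0425]
312 354 215 255
```

View pics/r.png

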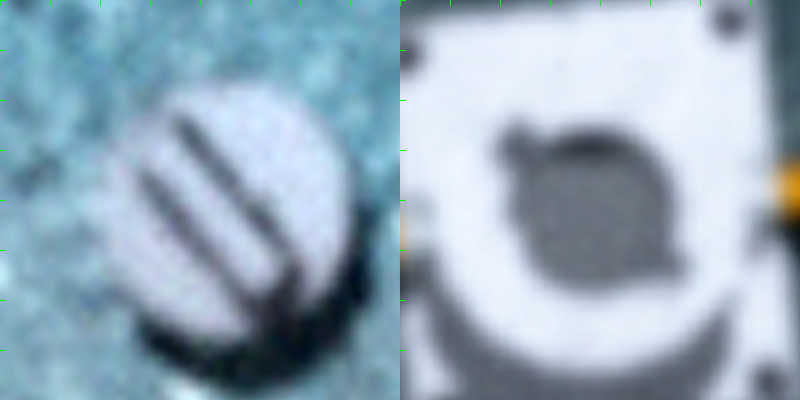

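Cap at about (0.4005, 0.1953) with its bar at about 40.6° from world x. Mouth at about (0.4445, -0.0345) with slots at about 53.5°. Jaw yaw is now 67° and needs to be -49.4°. That choice keeps joint 6 in range for the twist as well.

```bash
python3 -m crank '[[-1,[0.1,-0.24,0],-0.04],[-1,[0.2,-0.48,0],-0.08],[-1,[0.3,-0.72,0],-0.12],[-1,[0.39,-0.95,0],-0.162],[-1,[0.39,-0.95,0],-0.162]]' 10
python3 -m crank '[[-1,[0.1,-0.24,0],-0.04],[-1,[0.2,-0.48,0],-0.08],[-1,[0.3,-0.72,0],-0.12],[-1,[0.39,-0.95,0],-0.162],[-1,[0.39,-0.95,0],-0.162]]'
python3 -m crank '[[-0.4,[0.1,-0.24,0],-0.04],[-0.4,[0.2,-0.48,0],-0.08],[-0.4,[0.3,-0.72,0],-0.12],[-0.4,[0.39,-0.95,0],-0.162],[-0.4,[0.39,-0.95,0],-0.162]]'
python3 -m crank '[[-0.4,[0.1,-0.24,-0.2],-0.04],[-0.4,[0.2,-0.48,-0.5],-0.08],[-0.4,[0.3,-0.72,-0.8],-0.12],[-0.4,[0.39,-0.95,-0.95],-0.161],[-0.4,[0.39,-0.95,-0.95],-0.161]]'
python3 - <<'E'
from h import *
p=grab_frame("scene");save(p,"pics/s2.png",(160,110,340,260),4)
s=read_state();q=s["orientation"];x,y,z,w=q
print(s["position"],np.degrees(np.arctan2(1-2*(x*x+z*z),2*(x*y-z*w))),s["joints"],s["width"],s["clock"])
E
```

```text
clock: 1.65
position: [0.2839, 0.4785, 0.2227]
orientation: [0.312, 0.634, -0.312, 0.635]
contact_force: [-0.5, 0.7, 0.5]
width: 0.0873
clock: 2.15
position: [0.3227, 0.3842, 0.2227]
orientation: [0.461, 0.536, -0.461, 0.536]
contact_force: [-0.6, -0.2, 0.8]
width: 0.0867
clock: 2.65
position: [0.3617, 0.2896, 0.2228]
orientation: [0.581, 0.403, -0.581, 0.403]
contact_force: [-1.2, 1.4, -0.9]
width: 0.0623
clock: 3.15
position: [0.3987, 0.1943, 0.125]
orientation: [-0.662, -0.245, 0.665, -0.245]
contact_force: [-1.0, 0.6, 0.2]
width: 0.0608
[0.39931101 0.195614   0.12653543] -49.26642898642214 [ 2.77247081e-01 -1.25661038e-01  2.07327714e+00  7.80868969e-04
  1.19631723e+00  1.13682050e+00] 0.06110682495231013 3.2
```

View pics/s2.png

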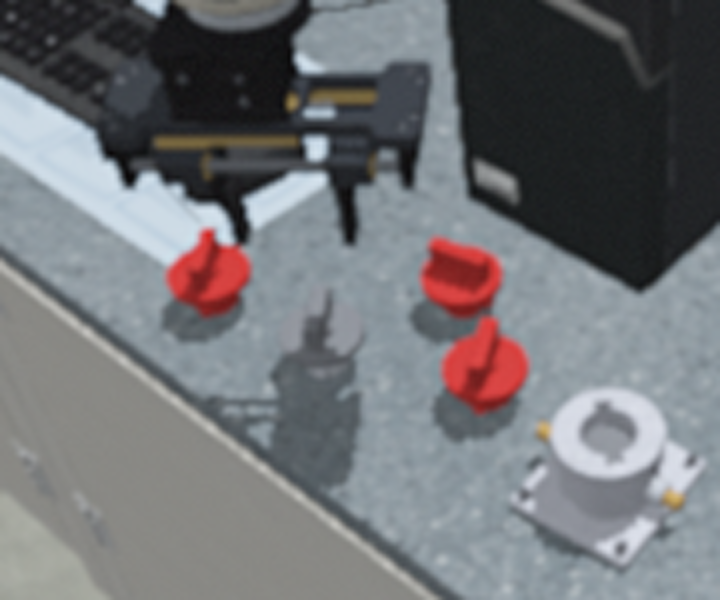

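Gripper (fingers at 240,240 and 350,240 in the crop) is above the grey cap (320,330), straddling its bar. Descending.

```bash
python3 -m crank '[[-0.4,[0.01,0,-0.3],0],[-0.4,[0.01,0,-0.55],0],[-0.4,[0.01,0,-0.75],0],[-0.4,[0.01,0,-0.9],0],[-0.4,[0.01,0,-0.9],0]]' 10
python3 -m crank '[[1,[0,0,0],0],[1,[0,0,0],0],[1,[0,0,0],0],[1,[0,0,0],0],[1,[0,0,0],0]]' 20
python3 -m crank '[[1,[0,0,0],0],[1,[0,0,0],0],[1,[0,0,0],0]]' 40
```

```text
clock: 3.7
position: [0.3996, 0.1968, 0.0365]
orientation: [-0.662, -0.247, 0.663, -0.247]
contact_force: [-0.7, 0.5, -0.3]
width: 0.0611
clock: 4.2
position: [0.4012, 0.1956, 0.0381]
orientation: [0.664, 0.245, -0.663, 0.245]
contact_force: [0.7, -1.2, 0.6]
width: 0.0287
clock: 4.5
position: [0.4009, 0.1954, 0.0376]
orientation: [0.663, 0.245, -0.663, 0.245]
contact_force: [-1.4, -0.3, -0.2]
width: 0.0115
```

```bash
python3 -m crank '[[1,[0,0,0.1],0],[1,[0,0,0.3],0],[1,[0,0,0.6],0],[1,[0,0,0.9],0],[1,[0,0,0.9],0]]'
python3 -m crank '[[1,[0.03,-0.15,0],0.01],[1,[0.07,-0.35,0],0.015],[1,[0.11,-0.57,0],0.0235],[1,[0.147,-0.77,0],0.0235]]'
python3 -m crank '[[1,[0.05,-0.27,0],0.01],[1,[0.1,-0.54,0],0.02],[1,[0.147,-0.77,0],0.0235]]'
python3 -m crank '[[1,[0.05,-0.27,0],0.01],[1,[0.1,-0.54,0],0.02],[1,[0.147,-0.76,0],0.0235],[1,[0.147,-0.76,0],0.0235],[1,[0.147,-0.76,0],0.0235]]'
python3 - <<'E'
from h import *
p=grab_frame("scene");save(p,"pics/s3.png",(250,130,390,260),4.5)
for r in spot_point(p,"cap_mid")[:4]+spot_point(p,"cap_lugs")[:3]: print(r["score"],r["at"])
P=[];Y=[]
for i in range(1):
    s=read_state();x,y,z,w=s["orientation"]
    print(s["position"],np.degrees(np.arctan2(1-2*(x*x+z*z),2*(x*y-z*w))),s["joints"],s["width"],s["clock"],s["contact_force"])
p=grab_frame("top");save(p,"pics/t3.png",(270,180,390,280),5)
for r in spot_point(p,"cap_mid")[:2]+spot_point(p,"mouth")[:2]: print(r["score"],r["at"])
E
```

```text
clock: 5.0
position: [0.4041, 0.1964, 0.1325]
orientation: [0.666, 0.245, -0.66, 0.245]
contact_force: [0.7, 0.5, -1.7]
width: 0.0114
clock: 5.4
position: [0.4148, 0.1176, 0.1267]
orientation: [-0.653, -0.27, 0.654, -0.27]
contact_force: [-0.3, 0.3, -1.0]
width: 0.0117
clock: 5.7
position: [0.4296, 0.0403, 0.1268]
orientation: [-0.643, -0.294, 0.644, -0.294]
contact_force: [-0.5, 0.2, -1.1]
width: 0.0117
clock: 6.2
position: [0.4443, -0.0345, 0.1268]
orientation: [-0.632, -0.317, 0.633, -0.316]
contact_force: [-1.0, 0.1, -0.8]
width: 0.0114
0.71 [0.4511, 0.0856, 0.0288]
0.56 [0.3834, 0.3035, 0.0318]
0.53 [0.4436, -0.0354, 0.1196]
0.47 [0.5028, 0.1605, 0.029]
0.83 [0.4428, -0.0376, 0.099]
0.69 [0.4523, 0.0862, 0.0133]
0.63 [0.6179, -0.3042, -0.0015]
[ 0.44445123 -0.03367498  0.12713545] -36.69444559352731 [-2.53126245e-01 -1.24790209e-01  2.07127169e+00  3.22438566e-04
  1.19605436e+00  3.87194445e-01] 0.0118615705779882 6.35 [-0.23690802 -0.08468651 -1.91461297]
0.87 [0.5045, 0.1577, 0.0252]
0.77 [0.4518, 0.0847, 0.0321]
```

View pics/s3.png

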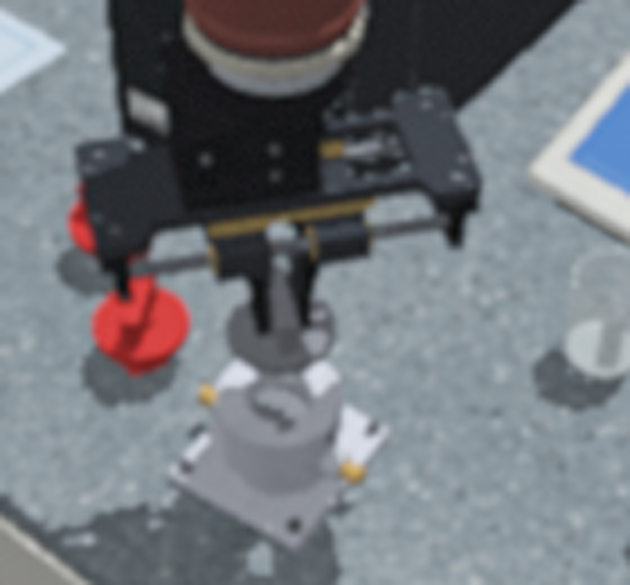

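```bash
python3 -m crank '[[1,[0,0,-0.15],0],[1,[0,0,-0.25],0],[1,[0,0,-0.32],0],[1,[0,0,-0.34],0],[1,[0,0,-0.34],0]]'
python3 -m crank '[[1,[0,0,-0.02],0],[1,[0,0,-0.02],0]]'
python3 -m crank '[[1,[0,0,-0.02],0],[1,[0,0,-0.02],0]]'
```

```text
clock: 7.0
position: [0.4447, -0.0344, 0.0932]
orientation: [-0.632, -0.317, 0.632, -0.317]
contact_force: [0.5, 0.5, -1.5]
width: 0.0117
clock: 7.2
position: [0.4454, -0.0342, 0.0919]
orientation: [0.633, 0.317, -0.632, 0.317]
contact_force: [0.1, 3.1, -1.9]
width: 0.0115
clock: 7.4
position: [0.4451, -0.0342, 0.0895]
orientation: [0.632, 0.317, -0.632, 0.317]
contact_force: [0.1, 3.2, -0.2]
width: 0.0118
```

```bash
python3 -m crank '[[1,[0,0,-0.01],0],[1,[0,0,-0.01],0]]'
python3 -m crank '[[1,[0,0,-0.01],0],[1,[0,0,-0.01],0]]'
```

```text
clock: 7.6
position: [0.445, -0.0342, 0.0886]
orientation: [0.632, 0.317, -0.632, 0.317]
contact_force: [0.7, 4.1, 1.1]
width: 0.0115
clock: 7.8
position: [0.445, -0.0343, 0.0875]
orientation: [0.632, 0.317, -0.632, 0.317]
contact_force: [-0.9, 4.7, 1.5]
width: 0.0115
```

```bash
python3 -m crank '[[1,[0,0.01,0],0],[1,[0,0.01,0],0]]'
python3 -m crank '[[1,[0,0.01,0],0],[1,[0,0.01,0],0]]'
python3 -m crank '[[1,[0,0,-0.01],0],[1,[0,0,-0.01],0]]'
```

```text
clock: 8.0
position: [0.445, -0.0339, 0.0875]
orientation: [-0.632, -0.317, 0.632, -0.317]
contact_force: [0.1, 0.4, -0.6]
width: 0.0117
clock: 8.2
position: [0.4448, -0.0329, 0.0874]
orientation: [-0.632, -0.317, 0.632, -0.317]
contact_force: [0.1, -0.7, -1.4]
width: 0.0116
clock: 8.4
position: [0.4448, -0.0327, 0.0863]
orientation: [-0.632, -0.317, 0.632, -0.317]
contact_force: [-0.7, -0.3, -1.3]
width: 0.012
```

```bash
python3 -m crank '[[1,[0,0,-0.01],0],[1,[0,0,-0.01],0]]'
python3 -m crank '[[1,[0,0,-0.01],0],[1,[0,0,-0.01],0]]'
```

```text
clock: 8.6
position: [0.4448, -0.0326, 0.0854]
orientation: [-0.632, -0.317, 0.632, -0.317]
contact_force: [0.2, -0.3, -0.7]
width: 0.0115
clock: 8.8
position: [0.445, -0.0326, 0.0845]
orientation: [0.632, 0.317, -0.632, 0.317]
contact_force: [-0.0, -0.1, -0.9]
width: 0.0118
```

```bash
python3 -m crank '[[1,[0,0,-0.01],0],[1,[0,0,-0.01],0]]'
```

```text
clock: 9.0
position: [0.445, -0.0326, 0.0836]
orientation: [0.632, 0.317, -0.632, 0.317]
contact_force: [-0.1, 0.3, 0.9]
width: 0.0117
```

```bash
python3 -m crank '[[1,[0,0,-0.01],0],[1,[0,0,-0.02],0],[1,[0,0,-0.03],0],[1,[0,0,-0.03],0]]' 55
python3 -m crank '[[1,[0,0,-0.01],0],[1,[0,0,-0.02],0],[1,[0,0,-0.03],0],[1,[0,0,-0.03],0]]'
```

```text
clock: 9.4
position: [0.445, -0.0326, 0.0806]
orientation: [0.632, 0.317, -0.632, 0.317]
contact_force: [-1.7, -0.3, 2.3]
width: 0.0118
clock: 9.8
position: [0.4451, -0.0326, 0.0777]
orientation: [0.632, 0.317, -0.632, 0.317]
contact_force: [-2.3, 0.0, 4.8]
width: 0.0119
```

```bash
python3 -m crank '[[1,[0,0,-0.01],0],[1,[0,0,-0.02],0],[1,[0,0,-0.03],0],[1,[0,0,-0.03],0],[1,[0,0,-0.03],0]]'
```

```text
clock: 10.3
position: [0.4451, -0.0326, 0.075]
orientation: [0.632, 0.317, -0.632, 0.317]
contact_force: [-3.5, 0.3, 7.3]
width: 0.0115
```

```bash
python3 -m crank '[[1,[-0.01,0,-0.01],0],[1,[-0.01,0,-0.015],0],[1,[-0.01,0,-0.02],0],[1,[-0.01,0,-0.02],0],[1,[-0.01,0,-0.02],0]]'
python3 -c "
from h import *
s=read_state();print(s['contact_force'],s['torque'],s['position'])"
```

```text
clock: 10.8
position: [0.445, -0.0326, 0.0736]
orientation: [0.633, 0.317, -0.631, 0.317]
contact_force: [-2.2, 1.2, 10.0]
width: 0.0116
[-2.15062834  1.24062345  9.98193208] [ 0.1392335   0.50046416 -0.02712151] [ 0.44500781 -0.03260329  0.07357722]
```

Lug tops should now be about 1.4 mm below the lip, going by spring force. Starting the clockwise twist.

```bash
python3 -m crank '[[1,[0,0,0],-0.015],[1,[0,0,0],-0.03],[1,[0,0,0],-0.045],[1,[0,0,0],-0.045]]'
python3 -c "
from h import *
s=read_state();x,y,z,w=s['orientation'];print(s['contact_force'],s['torque'],s['position'],np.degrees(np.arctan2(1-2*(x*x+z*z),2*(x*y-z*w))))"
```

```text
clock: 11.2
position: [0.4455, -0.0329, 0.0738]
orientation: [0.654, 0.27, -0.652, 0.272]
contact_force: [-1.2, 0.8, 8.9]
width: 0.0116
[-1.24075396  0.81372125  8.91700792] [-0.01709337  0.32346838  0.041392  ] [ 0.44552368 -0.03288731  0.07383401] -44.90451168392606
```

```bash
python3 -m crank '[[1,[0,0,0],-0.03],[1,[0,0,0],-0.06],[1,[0,0,0],-0.09],[1,[0,0,0],-0.12],[1,[0,0,0],-0.12]]'
python3 -c "
from h import *
s=read_state();x,y,z,w=s['orientation'];print(s['contact_force'],s['torque'],s['position'],np.degrees(np.arctan2(1-2*(x*x+z*z),2*(x*y-z*w))))"
```

```text
clock: 11.7
position: [0.4458, -0.0331, 0.074]
orientation: [0.694, 0.143, -0.691, 0.144]
contact_force: [0.8, -1.1, 8.8]
width: 0.0113
[ 0.82328859 -1.08641122  8.80484034] [-0.12442866  0.20296994 -0.03550841] [ 0.44581974 -0.03310501  0.07396106] -66.58465219568868
```

```bash
python3 -m crank '[[1,[0,0,0],-0.02],[1,[0,0,0],-0.04],[1,[0,0,0],-0.06],[1,[0,0,0],-0.08],[1,[0,0,0],-0.08]]'
python3 -c "
from h import *
s=read_state();x,y,z,w=s['orientation'];print(s['contact_force'],s['torque'],s['position'],np.degrees(np.arctan2(1-2*(x*x+z*z),2*(x*y-z*w))))"
```

```text
clock: 12.2
position: [0.4459, -0.0332, 0.074]
orientation: [0.706, 0.055, -0.704, 0.056]
contact_force: [-0.5, -2.0, 9.6]
width: 0.0117
[-0.48792175 -2.0036406   9.6320977 ] [-0.19131609  0.18624988 -0.0110276 ] [ 0.44586106 -0.03316297  0.07398823] -80.93592266297587
```

```bash
cat > r.py <<'E'
from h import *
s=read_state();x,y,z,w=s['orientation'];print(s['torque'],np.degrees(np.arctan2(1-2*(x*x+z*z),2*(x*y-z*w))))
E
for i in 1; do
python3 -m crank '[[1,[0,0,0],-0.015],[1,[0,0,0],-0.03],[1,[0,0,0],-0.03]]'; python3 r.py; done
```

```text
clock: 12.5
position: [0.4459, -0.0332, 0.074]
orientation: [0.708, 0.022, -0.705, 0.023]
contact_force: [-0.3, 0.3, 8.5]
width: 0.0115
[-0.16282159  0.2718451  -0.00348283] -86.3073863252663
```

```bash
python3 -m crank '[[1,[0,0,0],-0.01],[1,[0,0,0],-0.02],[1,[0,0,0],-0.02]]'; python3 r.py
```

```text
clock: 12.8
position: [0.4459, -0.0332, 0.074]
orientation: [0.709, 0.0, -0.706, 0.001]
contact_force: [-1.0, -0.4, 9.1]
width: 0.0114
[-2.02100378e-01  2.44212083e-01 -1.97907006e-04] -89.88469649647082
```

```bash
python3 -m crank '[[1,[0,0,0],-0.005],[1,[0,0,0],-0.01],[1,[0,0,0],-0.01]]'; python3 r.py
```

```text
clock: 13.1
position: [0.4459, -0.0332, 0.074]
orientation: [0.708, -0.011, -0.706, -0.01]
contact_force: [-0.2, -0.9, 8.6]
width: 0.0114
[-0.20338256  0.22612599 -0.00166077] -91.65386074546755
```

```bash
python3 -m crank '[[1,[0,0,0],-0.005],[1,[0,0,0],-0.01],[1,[0,0,0],-0.01]]'; python3 r.py
```

```text
clock: 13.4
position: [0.4459, -0.0332, 0.074]
orientation: [0.708, -0.022, -0.705, -0.021]
contact_force: [0.4, -0.2, 8.7]
width: 0.0116
[-0.12937449  0.25854742  0.06348622] -93.45295796618576
```

```bash
python3 -m crank '[[1,[0,0,0],-0.005],[1,[0,0,0],-0.01],[1,[0,0,0],-0.01]]'; python3 r.py
```

```text
clock: 13.7
position: [0.4458, -0.0333, 0.074]
orientation: [0.708, -0.033, -0.705, -0.032]
contact_force: [-0.6, -1.0, 8.2]
width: 0.0117
[-0.23441442  0.31965721  0.22522044] -95.22199076692077
```

The stop is felt (0.23 N m). Rising gently to let the lugs into the notches.

```bash
python3 -m crank '[[1,[0,0,0.01],0.003],[1,[0,0,0.02],0.005],[1,[0,0,0.03],0.005],[1,[0,0,0.035],0.005],[1,[0,0,0.035],0.005]]'; python3 r.py
python3 -m crank '[[1,[0,0,0.01],0],[1,[0,0,0.02],0],[1,[0,0,0.02],0]]'; python3 r.py
```

```text
clock: 14.2
position: [0.4455, -0.0332, 0.0769]
orientation: [0.708, -0.027, -0.705, -0.026]
contact_force: [4.5, -1.6, 5.1]
width: 0.0118
[-0.67925795 -0.7914373   0.08504688] -94.34080912675005
clock: 14.5
position: [0.4453, -0.0331, 0.0776]
orientation: [0.708, -0.027, -0.705, -0.026]
contact_force: [9.7, -4.2, -6.6]
width: 0.011
[-0.86079982 -1.61630675  0.10084756] -94.35111787794803
```

Upward motion is blocked at the locked height, so the lugs are captured. Relaxing slightly, then releasing.

```bash
python3 -m crank '[[1,[0,0,-0.01],0],[1,[0,0,-0.02],0],[1,[0,0,-0.02],0]]' 15; python3 r.py
```

```text
clock: 14.8
position: [0.445, -0.033, 0.0767]
orientation: [0.707, -0.027, -0.706, -0.027]
contact_force: [2.2, -2.4, 6.8]
width: 0.0122
[-0.59541546 -0.39299742  0.07594824] -94.34163166485374
```

```bash
python3 -m crank '[[0.5,[0,0,0],0],[0.5,[0,0,0],0],[0.3,[0,0,0],0],[0.3,[0,0,0],0],[0.3,[0,0,0],0]]'
python3 -m crank '[[0,[0,0,0.1],0],[0,[0,0,0.4],0],[0,[0,0,0.8],0],[0,[0,0,1],0],[0,[0,0,1],0]]'
python3 -m crank '[[0,[-0.5,0.4,0.3],0],[0,[-0.8,0.8,0.3],0],[0,[-0.8,1,0.3],0],[0,[-0.8,1,0.3],0]]'
python3 - <<'E'
from h import *
a=grab_frame("scene");b=grab_frame("top")
for p in(a,b):
  for r in spot_point(p,"cap_mid")[:5]: print(round(r["score"],2),np.round(r["at"],4))
f=lambda p,x:cv2.resize(p["pixels"][x[1]:x[3],x[0]:x[2],::-1],(400,400),interpolation=cv2.INTER_CUBIC)
cv2.imwrite("pics/e.png",np.hstack([f(a,(277,180,347,250)),f(b,(300,200,370,270))]))
print(proj(a,[.4448,-.033,.069]),read_state()["contact_force"])
E
```

```text
clock: 15.3
position: [0.4434, -0.0323, 0.0756]
orientation: [-0.706, 0.027, 0.707, 0.027]
contact_force: [0.3, -1.4, 0.6]
width: 0.0297
clock: 15.8
position: [0.4466, -0.0332, 0.1806]
orientation: [0.709, -0.027, -0.704, -0.026]
contact_force: [1.0, 0.3, -0.2]
width: 0.0433
clock: 16.2
position: [0.3622, 0.0703, 0.2058]
orientation: [-0.707, 0.025, 0.707, 0.026]
contact_force: [-0.3, -0.1, 0.5]
width: 0.0433
0.86 [0.4483 0.0859 0.028 ]
0.75 [0.3845 0.3051 0.0302]
0.74 [0.5046 0.1623 0.0303]
0.63 [ 0.4471 -0.0358  0.0731]
0.86 [0.5021 0.1616 0.0246]
0.79 [ 0.4479 -0.0306  0.071 ]
0.78 [0.4534 0.0836 0.028 ]
0.61 [0.388  0.3009 0.0288]
[[311.38578627 214.6584399 ]] [-0.06117032  1.16032933  0.27060166]
```

View pics/e.png

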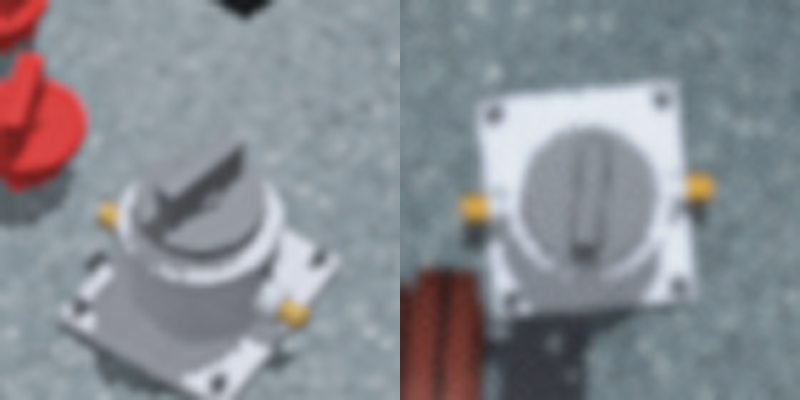

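Cap sits in the housing with its bar near x, as expected at the stop (left crop about 200,200; right about 590,195). Its height can't be settled from 2 mm pixels, so I'll touch the bar's top lightly with shut fingers: about 97.5 mm expected if locked.

```bash
python3 -m crank '[[1,[0.4,-0.5,0],0],[1,[0.94,-1,0],0],[1,[0.94,-1,-0.3],0],[1,[0.94,-1,-0.6],0],[1,[0.94,-1,-0.9],0]]' 10
python3 -m crank '[[1,[0,0,-0.05],0],[1,[0,0,-0.08],0],[1,[0,0,-0.08],0],[1,[0,0,-0.08],0],[1,[0,0,-0.08],0]]'
python3 -m crank '[[1,[0,0,-0.02],0],[1,[0,0,-0.03],0],[1,[0,0,-0.03],0],[1,[0,0,-0.03],0]]'
```

```text
clock: 16.9
position: [0.4584, -0.0351, 0.1141]
orientation: [-0.706, 0.028, 0.707, 0.028]
contact_force: [-0.6, 0.3, -1.2]
width: 0.011
clock: 17.4
position: [0.4591, -0.0327, 0.1096]
orientation: [0.708, -0.027, -0.706, -0.026]
contact_force: [0.0, 1.0, 0.1]
width: 0.0002
clock: 17.8
position: [0.4579, -0.0325, 0.105]
orientation: [-0.707, 0.027, 0.707, 0.027]
contact_force: [0.3, -0.1, -0.8]
width: 0.0004
```

```bash
python3 -m crank '[[1,[0,0,-0.02],0],[1,[0,0,-0.04],0],[1,[0,0,-0.05],0],[1,[0,0,-0.05],0],[1,[0,0,-0.05],0]]'
python3 -m crank '[[1,[0,0,-0.01],0],[1,[0,0,-0.01],0],[1,[0,0,-0.01],0]]'
```

```text
clock: 18.3
position: [0.4579, -0.0325, 0.1]
orientation: [-0.707, 0.027, 0.707, 0.027]
contact_force: [-0.5, 0.1, -0.1]
width: 0.0005
clock: 18.6
position: [0.4579, -0.0325, 0.099]
orientation: [0.707, -0.027, -0.707, -0.027]
contact_force: [0.3, 0.7, -0.1]
width: 0.0007
```

```bash
python3 -m crank '[[1,[0,0,-0.01],0],[1,[0,0,-0.01],0],[1,[0,0,-0.01],0]]'
```

```text
clock: 18.9
position: [0.4579, -0.0325, 0.098]
orientation: [-0.707, 0.027, 0.707, 0.027]
contact_force: [0.4, 0.5, -0.5]
width: 0.0004
```

```bash
python3 -m crank '[[1,[0,0,-0.006],0],[1,[0,0,-0.006],0],[1,[0,0,-0.006],0]]'
python3 -m crank '[[1,[0,0,-0.006],0],[1,[0,0,-0.006],0],[1,[0,0,-0.006],0]]'
```

```text
clock: 19.2
position: [0.4582, -0.0326, 0.0978]
orientation: [0.707, -0.027, -0.706, -0.027]
contact_force: [-0.5, -0.4, 4.1]
width: 0.0005
clock: 19.5
position: [0.4586, -0.0327, 0.0975]
orientation: [0.707, -0.027, -0.706, -0.027]
contact_force: [-0.3, 0.4, 5.8]
width: 0.0008
```

Contact at z ≈ 97.9 mm at the +x end. Now the other end, for level.

```bash
python3 -m crank '[[1,[0,0,0.05],0],[1,[-0.14,0,0.05],0],[1,[-0.27,0,0.05],0],[1,[-0.27,0,0.02],0],[1,[-0.27,0,0.02],0]]'
python3 -m crank '[[1,[0,0,-0.005],0],[1,[0,0,-0.01],0],[1,[0,0,-0.01],0],[1,[0,0,-0.01],0]]'
```

```text
clock: 20.0
position: [0.4309, -0.0325, 0.0985]
orientation: [-0.707, 0.027, 0.707, 0.027]
contact_force: [-0.2, 0.3, 0.5]
width: 0.0004
clock: 20.4
position: [0.4313, -0.0326, 0.0979]
orientation: [0.707, -0.027, -0.706, -0.027]
contact_force: [-0.6, 0.8, -0.2]
width: 0.0005
```

```bash
python3 -m crank '[[1,[0,0,-0.007],0],[1,[0,0,-0.007],0],[1,[0,0,-0.007],0]]'
```

```text
clock: 20.7
position: [0.4313, -0.0326, 0.0978]
orientation: [0.707, -0.027, -0.706, -0.027]
contact_force: [-1.4, 0.3, 5.5]
width: 0.0007
```

Both ends touch at about 97.8 mm, so the cap is locked and level. Retreating and handing in.

```bash
python3 -m crank '[[1,[0,0,0.2],0],[1,[0,0,0.5],0],[1,[0,0,0.9],0],[1,[0,0,1],0],[1,[0,0,1],0]]'
python3 -c "
from h import *
for p in (grab_frame('scene'),grab_frame('top')):
  for q in ('beaker','crucible','weigh_boat_1','calibration_weight'): print(q,[np.round(r['at'],3).tolist() for r in spot_point(p,q)[:1]])
finish_job()"
```

```text
clock: 21.2
position: [0.4324, -0.0329, 0.1991]
orientation: [0.708, -0.027, -0.705, -0.026]
contact_force: [-1.0, 1.0, -0.2]
width: 0.0003
beaker [[0.644, -0.137, 0.0]]
crucible [[0.579, -0.324, 0.0]]
weigh_boat_1 [[0.561, -0.254, 0.0]]
calibration_weight [[0.445, -0.03, 0.086]]
beaker [[0.639, -0.135, -0.0]]
crucible [[0.582, -0.33, -0.002]]
weigh_boat_1 [[0.637, -0.137, 0.001]]
calibration_weight [[0.616, -0.306, -0.003]]
the job is handed in; nothing more can be done
```

The cap is locked in the housing, and I handed the job in at about 21.5 s of the 64 s allowed. I gripped the grey cap by its bar and lowered it into the mouth, and its lugs went through the slots without a search. I then pushed it down against the spring, reading about 10 N at the wrist, twisted it clockwise about 58° to the felt stop, and released it.

**Locked and level:** With the cap at the stop, a light upward pull was blocked at the locked height. After release I touched both ends of the bar with shut fingers. Contact came at about 97.8 mm at each end, against 97.5 mm expected when locked, so the cap is level along the bar. I did not check tilt across the bar by touch.

**Forces:** The wrist force stayed below about 13 N in every reading; the contact force between cap and housing cannot be read directly.

**Bystanders:** In the final pictures the beaker, crucible, weighing dish and weight were each found within 5 mm of where they started. Two network answers disagreed: "calibration_weight" in the scene view landed on the housing, and "weigh_boat_1" in the top view landed on the beaker. In both cases the other camera placed the item correctly, so I took these as misdetections. The network also put the released cap at 71 to 73 mm high, slightly above the 69 mm expected, but it is only good to about 4 mm, so I relied on the touch check.

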